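# Fill the gap on the chocolate board

## Task

Pick up the one piped chocolate that stands by itself on the white tabletop and set it down upright in the empty hollow of the wooden serving board. It is soft: grip it very lightly, do not squash it, press it down or let it drop, and leave the two chocolates already on the board where they are.

Things in the scene. Friction and masses are not known exactly. Their poses are not given: they have to be found in the camera images.
- chocolate: The chocolate to move: dark brown piped rosette, foot 42 x 40 mm, 27 mm high, tapering, about 20 g, alone on the tabletop (z = 0) to the robot's left. Origin: centre of its underside; any yaw. Soft: grip with 4 to 6 N, fingertips 3 to 8 mm above its underside; over 12 N a finger, 12 N of pressing down or a 10 mm drop spoils it. Lid stacks 0.19 m high stand on the way: carry it at z 0.25 or more.
- liner: The empty hollow: round white paper liner, 58 mm across, 1 mm thick, fixed in the middle of the board's empty hollow, to the robot's right. Origin: centre of its underside, z up; the seat is 1 mm above it, the board's face 3 mm above it. The board: wood, 260 x 90 x 15 mm, fixed, with a row of three hollows 64 mm across, 3 mm deep, 80 mm apart; any one may be the empty one.
- neighbour_1: A chocolate already on the board, 42 x 40 mm, 24 mm high, dark brown piped rosette, loose. Origin: centre of its underside, in its hollow. Not to be disturbed.
- neighbour_2: The other chocolate already on the board, 38 x 42 mm, 30 mm high, dark brown piped rosette, loose. Origin: centre of its underside, in its hollow. Not to be disturbed.
There are look-alikes about, which are no part of the job. What is shaped like the chocolate but turquoise is not meant.

How it is judged:
At the end, for the whole second after the job is handed in: The chocolate stands, let go and at rest, in the empty hollow: its centre within 14 mm of the liner's centre, its underside less than 5 mm above the liner's origin, upright within 12 degrees; the two neighbours are within 10 mm of where they were (horizontal distance between chocolate and liner below 0.014 m and z of chocolate in the frame of liner below 0.005 m and angle between chocolate's own z axis and vertical below 0.21 rad and linear speed of chocolate below 0.02 m/s and contact force between the fingers and chocolate below 0.05 N and distance of each of neighbour_1, neighbour_2 from where it was at the start of the episode below 0.01 m); the robot touches nothing.
It fails at once if the chocolate is squeezed by the fingers with more than about 12 N a finger (contact force between the fingers and chocolate above 24 N).
It fails at once if the chocolate is pressed down with more than 12 N (contact force between chocolate and liner above 12 N).
It fails at once if the chocolate is dropped: it falls free of the fingers from more than 10 mm (contact force between the fingers and chocolate below 0.01 N and linear speed of chocolate above 0.45 m/s).
It fails at once if a chocolate on the board is shoved more than 15 mm out of place (distance of any of neighbour_1, neighbour_2 from where it was at the start of the episode above 0.015 m).
It also fails if it takes over 48 s, if anything falls off the work surface, if the arm or the gripper's body presses on something with over 40 N, if the wrist force passes 120 N, or if a joint passes its speed limit or range.

## Robot

A 6-joint arm with a two-finger parallel gripper is mounted at the origin on a cart in front of the work surface, level with it; the furniture and walls round the work are solid. World frame = base frame: x ahead of the robot, y to its left, z up, the work surface at z = 0. Lengths are in m, angles in rad, forces in N, time in s.
With the tool pointing down it reaches from about 0.3 to 0.775 m from the base axis. Payload 14.6 kg.
Tool frame: the origin (TCP) lies between the finger pads; the fingertips stand 14 mm ahead of it and the grasp point (between the pads) lies 5 mm behind it; z points along the fingers, y is the line along which they close (so a half turn about z gives the same grasp; the last joint's range is limited). The gripper opens to 94 mm and grips with 3 to 60 N. Pads are 16 mm wide; open, the fingers measure 119 mm over their backs; the gripper's body (75 mm by 177 mm) begins 78 mm behind the grasp point.
Start: joints at [1.067, 0.3, 1.521, -0, 1.321, -0.067], TCP at [0.233, 0.498, 0.219] pointing down, gripper open.
Joint ranges: [-3.03, 3.03], [-0.79, 2.21], [0.23, 2.52], [-1.04, 4.18], [0, 3.07], [-2.55, 2.55]. Speed limits (rad/s): [2.22, 2.22, 2.57, 3.14, 3.14, 3.14].

## Interface

Orientations are given as a unit quaternion [x, y, z, w].
In Python, from bench import sensors, vision, r gives the robot as it stands.
- The arm moves only by the tool move_arm, never from a script. Its argument "steps" is one flat list of numbers, 7 for each row, row after row: the turn, a rotation vector about the world's x, y, z in rad, then the shift along the world's x, y, z in mm, then the finger opening in mm, from 0 to 94. In form: [rx, ry, rz, x, y, z, gripper, rx, ry, rz, x, y, z, gripper, ...]. A call has 1 to 5 rows; each row is the pose to reach, as a shift and turn from the pose commanded when the call began; what a row does not reach only later rows make up. A row lasts 1/12 s, in which the tool goes at most 41.7 mm and 7.16 degrees, less where a joint would pass 70% of its speed; a pose out of reach is approached as far as the arm can. A call with a gripper value outside its range is refused whole. The fingers move at their own pace and stop on an object; "newtons" is the grip in N (left out, the last holds). Time passes only in rows, so rows that repeat a pose let the fingers close. It gives the time, the measured TCP pose, the force, the opening and the grip force at its end, in the units of the state.
- sensors.read_state(): the state, without advancing time (a new reading comes with each control period).
- vision.capture(name): name is "side" or "top" or "wrist"; returns the picture (480x640x3 uint8, blue, green, red); there is no depth.
- vision.calibration(name): a dict with "camera_matrix" (3x3 intrinsics, pixels), "k1" (the pictures are not rectified: a ray, as slopes to the right and down, at radius r is drawn at 1 + k1 r^2 times it, then the intrinsics apply), "R" (3x3) and "t" (3): a world point X has camera coordinates R X + t. Camera axes: x right, y down, z forward; pixel columns grow to the right and rows downward; lengths in m; the calibration is good to about 2 mm. A picture is of the moment at which its call begins: read the wrist's pose just before it. calibration takes no time and is no camera call; for the wrist camera it gives the pose at the moment of the call.
- r.job_done(): hands the job in; it is judged then, once.
The state is a dict: "time": time; "joint_positions": joint angles; "qvel": joint speeds; "tau": joint torques, N m; "ee_pos": TCP position; "tool_rot": TCP orientation; "ft_force": force on the tool from outside, world axes, zero at the start; "moment": the same for the moment, N m; "finger_gap": finger opening in m; "finger_force": force on a finger pad.
Only numpy, scipy, OpenCV 4.12 (cv2) and the standard library are available. Lean on these libraries where they do the work, as an engineer would, in place of code of your own. Each camera call takes 0.05 s, during which the arm holds its last target. There are 200 camera calls.

## Working session

There is one attempt and no reset: what is moved stays moved. The work goes in short steps, Python scripts to look and compute and a tool call to move; the robot and the scene stay as the last step left them, time stands still between calls to the robot, and variables do not carry over. Pictures are saved under pics/ and viewed, at most 10 in all, crops included, and the job is handed in when it is done.

Besides the shell and the picture viewer there is one more tool, called as a command line: name --argument value ..., lists and objects as JSON in quotes. move_arm: Moves the arm, as the interface text tells. Its arguments: {"type":"object","properties":{"steps":{"type":"array"},"newtons":{"type":"number"}},"required":["steps"]}

```bash
mkdir -p pics; cat > h.py <<'E'
import numpy as np, cv2
from bench import sensors, vision, r
def ray(c,u,v):
    K=np.array(c["camera_matrix"]);k=c["k1"];R=np.array(c["R"]);t=np.array(c["t"])
    d=np.array([(u-K[0,2])/K[0,0],(v-K[1,2])/K[1,1]]);s=d.copy()
    for _ in range(20): s=d/(1+k*(s@s))
    w=R.T@np.array([s[0],s[1],1]);return -R.T@t,w/np.linalg.norm(w)
def plane(c,u,v,z):
    o,w=ray(c,u,v);return o+w*(z-o[2])/w[2]
def proj(c,X):
    K=np.array(c["camera_matrix"]);p=np.array(c["R"])@np.array(X)+np.array(c["t"]);s=p[:2]/p[2];s=s*(1+c["k1"]*(s@s));return K[0,0]*s[0]+K[0,2],K[1,1]*s[1]+K[1,2]
def tri(a,b):
    (o,w),(p,q)=a,b;s=np.linalg.lstsq(np.c_[w,-q],p-o,rcond=None)[0]
    A=o+s[0]*w;B=p+s[1]*q;return (A+B)/2,np.linalg.norm(A-B)
E
python3 - <<'E'
from h import *
import pickle
D={}
for n in("side","top","wrist"):
    c=vision.calibration(n);im=vision.capture(n);cv2.imwrite(f"pics/{n}0.png",im);D[n]=c
    print(n,(-np.array(c["R"]).T@np.array(c["t"])).round(3),np.array(c["R"])[2].round(2))
pickle.dump(D,open("cal0.pkl","wb"))
print(sensors.read_state())
E
```

```text
side [0.459 0.477 0.885] [ 0.06 -0.51 -0.86]
top [ 0.341 -0.017  0.886] [ 0.18  0.03 -0.98]
wrist [0.173 0.527 0.386] [ 0.21 -0.1  -0.97]
{'time': 0.15, 'joint_positions': array([ 1.06743253e+00,  3.00347497e-01,  1.52142984e+00,  1.75363065e-05,
        1.32069190e+00, -6.65899772e-02]), 'qvel': array([-0.00049477, -0.0027395 , -0.0013929 ,  0.00262108,  0.00144725,
       -0.00065599]), 'tau': array([-1.74221721e-03, -5.31954861e+01, -3.52819562e+01,  7.06812716e-02,
        2.35756795e-02, -3.75726859e-05]), 'ee_pos': array([0.2325654 , 0.49820903, 0.21901811]), 'tool_rot': array([ 2.16657230e-01,  9.76247639e-01, -4.18224023e-04, -1.31370326e-04]), 'ft_force': array([-0.05368449, -0.19851894, -0.30011046]), 'moment': array([-0.00225771, -0.01113536, -0.00279496]), 'finger_force': 0.0, 'finger_gap': 0.09380731666456811}
```

View pics/top0.png

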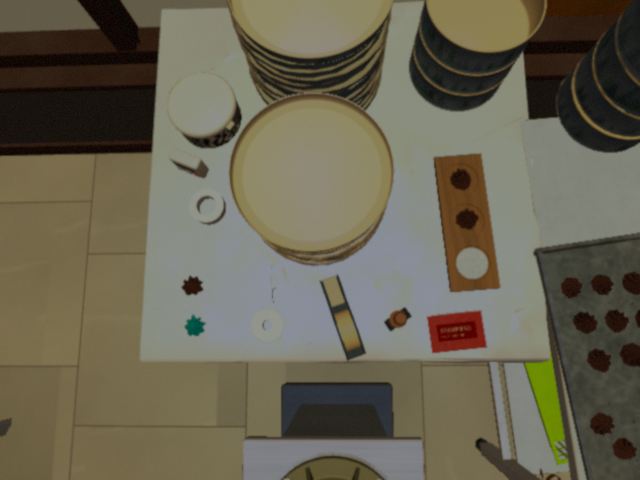

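View pics/side0.png

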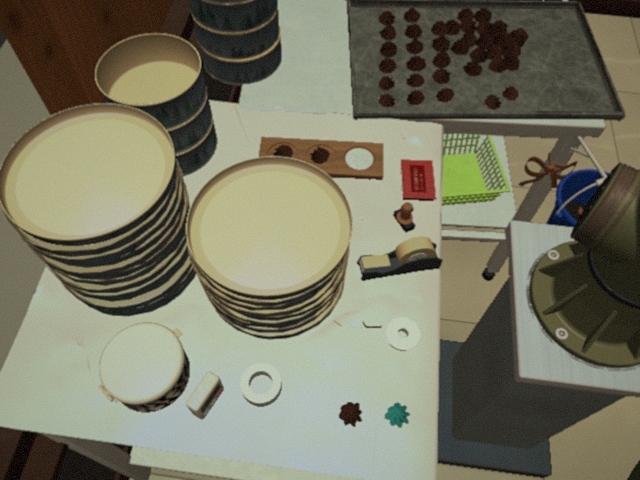

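View pics/wrist0.png

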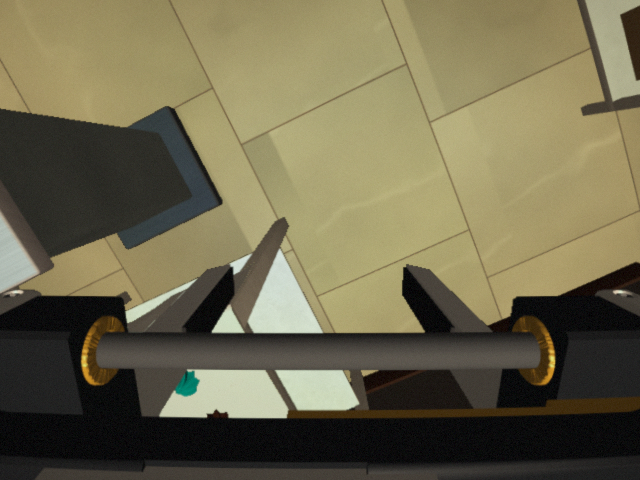

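The top view shows the chocolate at (192,286), the turquoise look-alike at (195,326), the liner at (472,263) and the neighbours at (460,179) and (467,218). In the side view the chocolate is at (350,413) and the liner at (359,159). The wrist view looks mostly past the table and only shows the turquoise piece, at (186,382).

```bash
python3 - <<'E'
from h import *
import pickle
D=pickle.load(open("cal0.pkl","rb"))
I={n:cv2.imread(f"pics/{n}0.png") for n in("top","side")}
def blob(n,c,w,f):
    im=I[n][c[1]-w:c[1]+w,c[0]-w:c[0]+w].astype(int); m=f(im).astype(np.uint8)
    k,l,s,ce=cv2.connectedComponentsWithStats(m);i=1+np.argmax(s[1:,4])
    return ce[i]+np.array(c)-w,s[i]
dark=lambda a:(a.max(2)<90)
def white(a): return (a.min(2)>130)&(a.max(2)-a.min(2)<40)
P={"choc":((192,286),(350,413),22,dark),"liner":((472,263),(359,159),19,white),"n1":((460,179),(283,152),13,dark),"n2":((467,218),(320,156),13,dark)}
for k,(a,b,w,f) in P.items():
    pa,sa=blob("top",a,w,f);pb,sb=blob("side",b,w,f)
    X,e=tri(ray(D["top"],*pa),ray(D["side"],*pb))
    z={"choc":.012,"liner":.013}.get(k,.025)
    print(k,pa.round(1),sa,pb.round(1),sb,X.round(4),e.round(4),plane(D["top"],*pa,z).round(4),plane(D["side"],*pb,z).round(4))
for p in((435,155),(480,153),(498,289),(451,291)):print("board",plane(D["top"],*p,.015).round(4))
E
```

```text
choc [192.  285.7] [ 12  12  21  19 274] [350.1 413.2] [ 11  12  22  23 365] [0.4248 0.2603 0.009 ] 0.0029 [0.4231 0.2597 0.012 ] [0.4263 0.2607 0.012 ]Traceback (most recent call last):
  File "<stdin>", line 13, in <module>
  File "<stdin>", line 7, in blob
    return _wrapfunc(a, 'argmax', axis=axis, out=out, **kwds)
    return bound(*args, **kwds)
ValueError: attempt to get argmax of an empty sequence
```

```bash
cat > m.py <<'E'
from h import *
def blob(img,c,w,f):
    im=img[c[1]-w:c[1]+w,c[0]-w:c[0]+w].astype(int); m=f(im).astype(np.uint8)
    k,l,s,ce=cv2.connectedComponentsWithStats(m)
    if k<2: return None,None
    i=1+np.argmax(s[1:,4]); return ce[i]+np.array(c)-w,s[i]
dark=lambda a:(a.max(2)<90)
white=lambda a:(a[...,0]>105)
E
python3 - <<'E'
from m import *
import pickle
D=pickle.load(open("cal0.pkl","rb"))
I={n:cv2.imread(f"pics/{n}0.png") for n in("top","side")}
print(I["top"][263,472],I["top"][263,492],I["side"][159,359],I["top"][286,150],I["top"][179,460],I["top"][190,450])
P={"liner":((472,263),(359,159),19,white),"n1":((460,179),(283,152),13,dark),"n2":((467,218),(320,156),13,dark)}
for k,(a,b,w,f) in P.items():
    pa,sa=blob(I["top"],a,w,f);pb,sb=blob(I["side"],b,w,f)
    X,e=tri(ray(D["top"],*pa),ray(D["side"],*pb))
    z={"liner":.013}.get(k,.025)
    print(k,pa.round(1),sa,pb.round(1),sb,X.round(4),e.round(4),plane(D["top"],*pa,z).round(4),plane(D["side"],*pb,z).round(4))
for p in((435,155),(480,153),(498,289),(451,291)):print("board",plane(D["top"],*p,.015).round(4))
E
```

```text
[122 135 133] [ 31  67 104] [162 184 175] [130 142 137] [14 18 36] [ 31  67 101]
liner [471.6 262.8] [  4   4  30  30 717] [358.7 158.5] [  5   8  28  22 489] [ 0.4607 -0.2578  0.0157] 0.0019 [ 0.4602 -0.2583  0.013 ] [ 0.4616 -0.2604  0.013 ]
n1 [460.4 179.1] [  2   2  23  23 393] [283.4 150.9] [  3   6  20  12 183] [ 0.6158 -0.2423  0.0317] 0.002 [ 0.6169 -0.2438  0.025 ] [ 0.618  -0.2485  0.025 ]
n2 [466.4 218.9] [  1   2  24  24 392] [319.6 155.4] [  3   3  20  18 238] [ 0.5423 -0.2524  0.0185] 0.001 [ 0.5403 -0.2504  0.025 ] [ 0.5422 -0.2471  0.025 ]
board [ 0.669  -0.2009  0.015 ]
board [ 0.6715 -0.2867  0.015 ]
board [ 0.4113 -0.3023  0.015 ]
board [ 0.4086 -0.2174  0.015 ]
```

move_arm --steps '[0, 0, 0.09, 24, -30, 0, 94, 0, 0, 0.18, 48, -60, 0, 94, 0, 0, 0.27, 72, -90, 0, 94, 0, 0, 0.36, 96, -120, 0, 94, 0, 0, 0.437, 120, -150, 0, 94]' --newtons 5

```text
time: 0.57
ee_pos: [0.3533, 0.3468, 0.2193]
tool_rot: [-0.003, 1.0, -0.0, -0.0]
ft_force: [0.8, 0.4, 0.7]
finger_gap: 0.094
finger_force: 0.0
```

move_arm --steps '[0, 0, 0, 24, -29, -15, 94, 0, 0, 0, 48, -58, -45, 94, 0, 0, 0, 72, -88, -75, 94, 0, 0, 0, 72, -88, -99, 94, 0, 0, 0, 72, -88, -99, 94]'

```text
time: 0.98
ee_pos: [0.4236, 0.2573, 0.1154]
tool_rot: [0.001, 1.0, -0.002, -0.004]
ft_force: [-1.2, 0.1, -1.4]
finger_gap: 0.0939
finger_force: 0.0
```

```bash
python3 - <<'E'
from h import *
c=vision.calibration("wrist");s=sensors.read_state();im=vision.capture("wrist");cv2.imwrite("pics/w1.png",im)
import pickle;pickle.dump(c,open("w1.pkl","wb"))
print(s["time"],s["ee_pos"],s["tool_rot"],s["joint_positions"],proj(c,(.425,.26,.0)),proj(c,(.425,.26,.027)))
E
```

```text
0.9833 [0.42364784 0.25732461 0.11535883] [ 0.001448    0.99999091 -0.00192303 -0.00351804] [ 4.72049811e-01  3.01326086e-01  1.77986694e+00 -2.44673557e-04
  1.06841542e+00 -1.09573181e+00] (np.float64(320.84769989148066), np.float64(240.41136390091958)) (np.float64(321.0172751306957), np.float64(248.36222142392654))
```

View pics/w1.png

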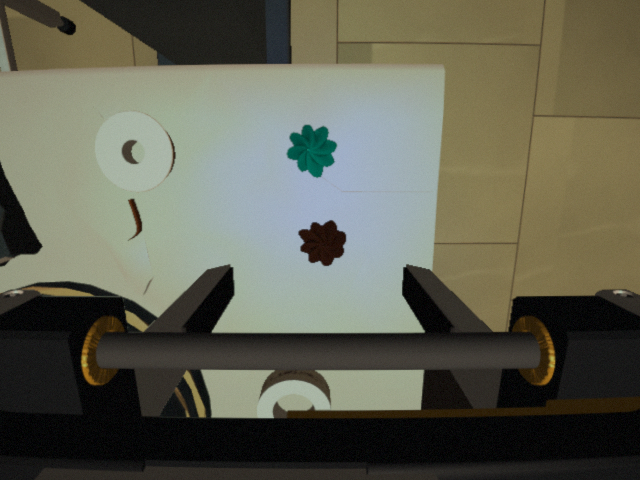

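The wrist view shows the chocolate at about (322,243), centred between the fingers. The predicted position was (321,243), and the turquoise piece is at (312,151).

```bash
python3 - <<'E'
from m import *
import pickle
c=pickle.load(open("w1.pkl","rb"));D=pickle.load(open("cal0.pkl","rb"))
p,s=blob(cv2.imread("pics/w1.png"),(322,243),32,dark)
print(p,s,plane(c,*p,.01))
for n,q in(("top",(192,285.7)),("side",(350.1,413.2))): print(n,tri(ray(c,*p),ray(D[n],*q)))
for v in((231,175),(392,175),(312,95),(312,238)):print("stack",plane(D["top"],*v,.19).round(3))
s=sensors.read_state();print(s["ee_pos"],s["ft_force"],s["tool_rot"])
E
```

```text
[322.83436003 242.32922656] [   9   10   47   45 1461] [0.42428063 0.26158616 0.01      ]
top (array([0.42403977, 0.26129141, 0.00811254]), np.float64(0.0014884154320566072))
side (array([0.42537391, 0.26077661, 0.00881941]), np.float64(0.0022794592849051634))
stack [0.577 0.15  0.19 ]
stack [ 0.572 -0.097  0.19 ]
stack [0.707 0.025 0.19 ]
stack [0.476 0.025 0.19 ]
[0.42386476 0.25902812 0.1183655 ] [0.011312   0.58536046 0.94236236] [ 0.00100801  0.99999589 -0.00119455 -0.00240456]
```

move_arm --steps '[0, 0, 0, 0, 1, -35, 94, 0, 0, 0, 0, 1, -65, 94, 0, 0, 0, 0, 1, -85, 80, 0, 0, 0, 0, 1, -92, 70, 0, 0, 0, 0, 1, -92, 70]'

```text
time: 1.45
ee_pos: [0.4243, 0.2622, 0.0287]
tool_rot: [-0.001, 1.0, -0.0, -0.0]
ft_force: [-0.1, 0.5, -0.0]
finger_gap: 0.0776
finger_force: 0.0
```

```bash
python3 - <<'E'
from m import *
for i in range(2):
  s=sensors.read_state();c=vision.calibration("wrist");im=vision.capture("wrist")
p,b=blob(im,tuple(int(round(x)) for x in proj(c,(.4247,.261,.01))),36,dark)
s=sensors.read_state();print(s["time"],s["ee_pos"],s["tool_rot"],s["finger_gap"],s["ft_force"],p,b,plane(c,*p,.01))
E
```

```text
1.55 [0.42529509 0.26234568 0.03030832] [-4.77991054e-04  9.99999288e-01  5.17940560e-04  9.62848830e-04] 0.07161656497598004 [0.38562166 0.10672991 0.76246531] [316.00982385 274.07655827] [   2    3   68   66 2952] [0.42393892 0.26185904 0.01      ]
```

move_arm --steps '[0, 0, 0, -1, 0, -9, 60, 0, 0, 0, -1, 0, -9, 50, 0, 0, 0, -1, 0, -9, 44, 0, 0, 0, -1, 0, -9, 30, 0, 0, 0, -1, 0, -9, 20]' --newtons 5

```text
time: 1.97
ee_pos: [0.4239, 0.2614, 0.0198]
tool_rot: [-0.0, 1.0, 0.0, 0.0]
ft_force: [-0.2, -0.2, -0.3]
finger_gap: 0.0399
finger_force: 0.0
```

move_arm --steps '[0, 0, 0, 0, 0, 0, 20, 0, 0, 0, 0, 0, 0, 20, 0, 0, 0, 0, 0, 0, 20, 0, 0, 0, 0, 0, 0, 20, 0, 0, 0, 0, 0, 0, 20]'

```text
time: 2.38
ee_pos: [0.4238, 0.2614, 0.0196]
tool_rot: [-0.0, 1.0, 0.0, 0.0]
ft_force: [0.1, -0.1, 3.7]
finger_gap: 0.0383
finger_force: 4.8
```

move_arm --steps '[0, 0, 0, 0, 0, 3, 20, 0, 0, 0, 0, 0, 8, 20, 0, 0, 0, 0, 0, 15, 20, 0, 0, 0, 0, 0, 25, 20, 0, 0, 0, 0, 0, 40, 20]'

```text
time: 2.8
ee_pos: [0.4233, 0.2611, 0.0599]
tool_rot: [-0.0, 1.0, -0.0, -0.001]
ft_force: [-0.0, 0.0, 0.7]
finger_gap: 0.0375
finger_force: 4.6
```

```bash
python3 - <<'E'
from m import *
s=sensors.read_state();im=vision.capture("wrist");cv2.imwrite("pics/w2.png",im)
print(s["ee_pos"],s["finger_gap"],s["finger_force"],s["ft_force"])
E
```

```text
[0.42326086 0.26114343 0.05988471] 0.037480733864996126 4.553317512909416 [-0.03330425  0.04493975  0.7494222 ]
```

View pics/w2.png

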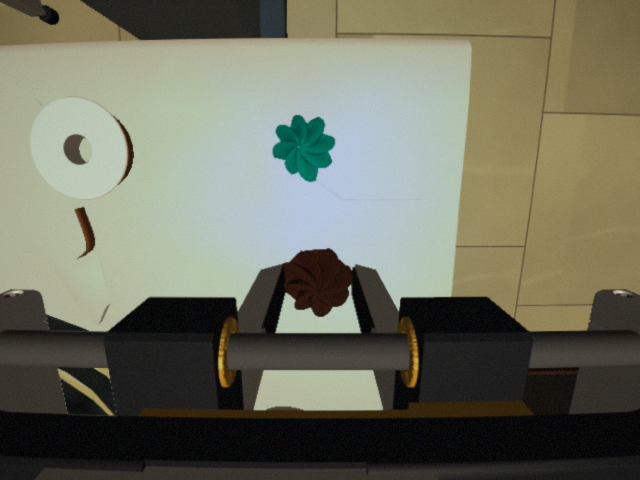

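The wrist view shows the chocolate held upright between the pads at (320,282). The turquoise piece at (304,148) hasn't moved.

move_arm --steps '[0, 0, 0, 0, 0, 15, 20, 0, 0, 0, 0, 0, 40, 20, 0, 0, 0, 0, 0, 70, 20, 0, 0, 0, 0, 0, 100, 20, 0, 0, 0, 0, 0, 130, 20]'

```text
time: 3.27
ee_pos: [0.4234, 0.2612, 0.1913]
tool_rot: [-0.0, 1.0, 0.0, 0.0]
ft_force: [-0.1, 0.4, 0.2]
finger_gap: 0.0371
finger_force: 4.6
```

move_arm --steps '[0, 0, 0, 0, 0, 30, 20, 0, 0, 0, 0, 0, 60, 20, 0, 0, 0, 0, 0, 85, 20, 0, 0, 0, 0, 0, 100, 20, 0, 0, 0, 0, 0, 105, 20]'

```text
time: 3.68
ee_pos: [0.424, 0.2615, 0.2974]
tool_rot: [-0.0, 1.0, 0.001, 0.002]
ft_force: [0.1, 0.3, 0.2]
finger_gap: 0.0372
finger_force: 4.6
```

move_arm --steps '[0, 0, 0, 0, -10, 0, 20, 0, 0, 0, 0, -30, 0, 20, 0, 0, 0, 0, -55, 0, 20, 0, 0, 0, 0, -85, 0, 20, 0, 0, 0, 0, -115, 0, 20]'

```text
time: 4.1
ee_pos: [0.4229, 0.1447, 0.2929]
tool_rot: [-0.001, 1.0, -0.0, -0.001]
ft_force: [0.8, -0.1, -0.5]
finger_gap: 0.0373
finger_force: 4.6
```

move_arm --steps '[0, 0, 0, 3, -30, 0, 20, 0, 0, 0, 6, -60, 0, 20, 0, 0, 0, 9, -90, 0, 20, 0, 0, 0, 12, -120, 0, 20, 0, 0, 0, 15, -150, 0, 20]'

```text
time: 4.52
ee_pos: [0.4378, -0.0056, 0.2931]
tool_rot: [-0.0, 1.0, 0.0, -0.001]
ft_force: [0.7, 1.3, 0.2]
finger_gap: 0.0372
finger_force: 4.6
```

move_arm --steps '[0, 0, 0.01, 4, -30, 0, 20, 0, 0, 0.03, 8, -60, 0, 20, 0, 0, 0.05, 12, -90, 0, 20, 0, 0, 0.07, 16, -120, 0, 20, 0, 0, 0.08, 20, -150, 0, 20]'

```text
time: 4.93
ee_pos: [0.4577, -0.1555, 0.293]
tool_rot: [-0.041, 0.999, 0.0, -0.001]
ft_force: [0.9, -0.4, -0.3]
finger_gap: 0.0372
finger_force: 4.6
```

move_arm --steps '[0, 0, 0, 1, -30, 0, 20, 0, 0, 0, 1, -55, 0, 20, 0, 0, 0, 1, -75, 0, 20, 0, 0, 0, 1, -88, 0, 20, 0, 0, 0, 1, -92, 0, 20]'

```text
time: 5.35
ee_pos: [0.4588, -0.2472, 0.2931]
tool_rot: [-0.039, 0.999, 0.001, -0.001]
ft_force: [0.1, 1.2, -0.6]
finger_gap: 0.0374
finger_force: 4.6
```

move_arm --steps '[0, 0, 0, 1, -6, -10, 20, 0, 0, 0, 2, -12, -35, 20, 0, 0, 0, 2, -12, -65, 20, 0, 0, 0, 2, -12, -95, 20, 0, 0, 0, 2, -12, -125, 20]'

```text
time: 5.77
ee_pos: [0.4613, -0.2566, 0.1673]
tool_rot: [-0.041, 0.999, 0.0, -0.0]
ft_force: [1.3, 0.1, -1.2]
finger_gap: 0.0375
finger_force: 4.6
```

move_arm --steps '[0, 0, 0, 0, 0, -25, 20, 0, 0, 0, 0, 0, -45, 20, 0, 0, 0, 0, 0, -60, 20, 0, 0, 0, 0, 0, -70, 20, 0, 0, 0, 0, 0, -73, 20]'

```text
time: 6.18
ee_pos: [0.461, -0.2565, 0.0945]
tool_rot: [-0.041, 0.999, 0.001, -0.001]
ft_force: [0.2, 0.5, 0.3]
finger_gap: 0.0369
finger_force: 4.6
```

```bash
python3 - <<'E'
from m import *
import pickle
vision.capture("wrist")
C={}
for n in("wrist","top","side"):
  c=vision.calibration(n);s=sensors.read_state();im=vision.capture(n);cv2.imwrite(f"pics/{n}3.png",im);C[n]=c
  print(n,s["ee_pos"],s["finger_gap"],proj(c,(.461,-.259,.013)),proj(c,s["ee_pos"]))
pickle.dump(C,open("c3.pkl","wb"))
a=cv2.imread("pics/top3.png")[200:320,400:540];b=cv2.imread("pics/side3.png")[100:220,280:420]
z=np.hstack([cv2.resize(x,None,fx=2.8,fy=2.8) for x in(a,b)]);cv2.imwrite("pics/ts3.png",z)
E
```

```text
wrist [ 0.4612857  -0.25686032  0.09516603] 0.03739498163303531 (np.float64(314.1557297829521), np.float64(247.486714434938)) (np.float64(316.74307905740335), np.float64(288.3284486967623))
top [ 0.46164955 -0.25721785  0.09624655] 0.037039992825537264 (np.float64(471.9964703147291), np.float64(262.32010854401113)) (np.float64(484.4160160739607), np.float64(254.96830750605523))
side [ 0.46194072 -0.25749785  0.09695335] 0.037091351666305554 (np.float64(358.9514706535782), np.float64(159.07194555606242)) (np.float64(361.7043680098869), np.float64(131.64282042255485))
```

View pics/wrist3.png

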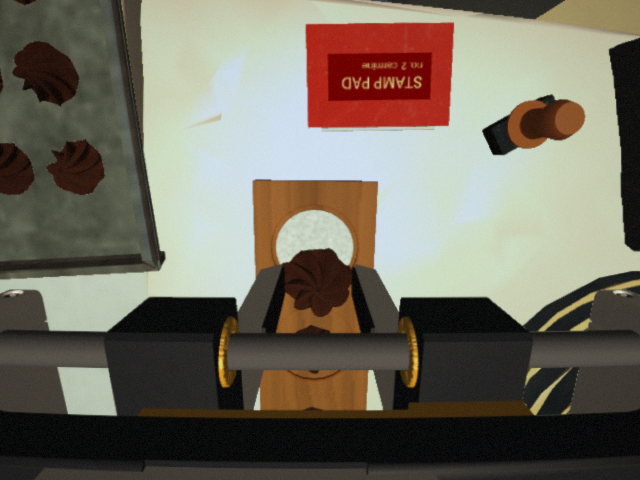

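View pics/ts3.png

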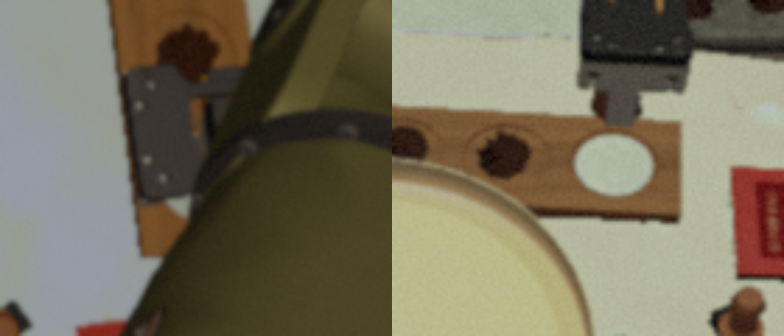

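The wrist view shows the liner centred at about (315,250), against a predicted (314,247), with the chocolate held at (320,280). The side crop shows the gripper above the empty liner and the neighbours undisturbed. The alignment is good, so I'm lowering it.

move_arm --steps '[0, 0, 0, 0, 0, -15, 20, 0, 0, 0, 0, 0, -35, 20, 0, 0, 0, 0, 0, -50, 20, 0, 0, 0, 0, 0, -57, 20, 0, 0, 0, 0, 0, -59, 20]'

```text
time: 6.8
ee_pos: [0.4616, -0.2575, 0.0371]
tool_rot: [-0.04, 0.999, 0.0, -0.0]
ft_force: [-0.3, 0.6, -0.2]
finger_gap: 0.0372
finger_force: 4.6
```

move_arm --steps '[0, 0, 0, 0, 0, 0, 20, 0, 0, 0, 0, 0, 0, 20, 0, 0, 0, 0, 0, -1, 20, 0, 0, 0, 0, 0, -2, 20, 0, 0, 0, 0, 0, -2, 20]'

```text
time: 7.22
ee_pos: [0.4618, -0.2577, 0.0357]
tool_rot: [-0.04, 0.999, -0.0, 0.0]
ft_force: [0.3, 0.6, 0.1]
finger_gap: 0.0375
finger_force: 4.6
```

move_arm --steps '[0, 0, 0, 0, 0, -0.5, 20, 0, 0, 0, 0, 0, -1, 20, 0, 0, 0, 0, 0, -1, 20, 0, 0, 0, 0, 0, -1, 20]'

```text
time: 7.55
ee_pos: [0.4616, -0.2576, 0.0344]
tool_rot: [-0.04, 0.999, 0.0, -0.0]
ft_force: [0.3, -0.6, -0.4]
finger_gap: 0.0376
finger_force: 4.6
```

move_arm --steps '[0, 0, 0, 0, 0, -0.5, 20, 0, 0, 0, 0, 0, -1, 20, 0, 0, 0, 0, 0, -1, 20, 0, 0, 0, 0, 0, -1, 20]'

```text
time: 7.88
ee_pos: [0.4617, -0.2577, 0.0336]
tool_rot: [-0.04, 0.999, -0.0, 0.0]
ft_force: [-0.3, 0.1, 3.8]
finger_gap: 0.0372
finger_force: 5.2
```

move_arm --steps '[0, 0, 0, 0, 0, -0.5, 20, 0, 0, 0, 0, 0, -0.5, 20, 0, 0, 0, 0, 0, -0.5, 20, 0, 0, 0, 0, 0, -0.5, 20]'

```text
time: 8.22
ee_pos: [0.4618, -0.2577, 0.0333]
tool_rot: [-0.04, 0.999, -0.0, 0.0]
ft_force: [-1.6, 1.7, 6.6]
finger_gap: 0.0375
finger_force: 6.0
```

Contact with the seat is made. I'm backing off half a millimetre and opening the fingers.

move_arm --steps '[0, 0, 0, 0, 0, 0.5, 20, 0, 0, 0, 0, 0, 0.5, 39, 0, 0, 0, 0, 0, 0.5, 41, 0, 0, 0, 0, 0, 0.5, 46, 0, 0, 0, 0, 0, 0.5, 56]'

```text
time: 8.63
ee_pos: [0.4616, -0.2576, 0.0333]
tool_rot: [-0.04, 0.999, 0.0, -0.0]
ft_force: [-1.3, 0.2, -0.5]
finger_gap: 0.0498
finger_force: 0.0
```

move_arm --steps '[0, 0, 0, 0, 0, 0, 66, 0, 0, 0, 0, 0, 0, 66, 0, 0, 0, 0, 0, 0, 66, 0, 0, 0, 0, 0, 8, 66, 0, 0, 0, 0, 0, 20, 66]'

```text
time: 9.05
ee_pos: [0.4612, -0.2574, 0.0534]
tool_rot: [-0.04, 0.999, 0.001, -0.001]
ft_force: [0.1, 0.0, 0.6]
finger_gap: 0.066
finger_force: 0.0
```

move_arm --steps '[0, 0, 0, 0, 0, 25, 66, 0, 0, 0, 0, 0, 55, 66, 0, 0, 0, 0, 0, 75, 66, 0, 0, 0, 0, 0, 85, 66, 0, 0, 0, 0, 0, 85, 66]'

```text
time: 9.47
ee_pos: [0.4625, -0.2582, 0.1413]
tool_rot: [-0.04, 0.999, -0.001, 0.002]
ft_force: [0.7, 0.4, 0.5]
finger_gap: 0.0662
finger_force: 0.0
```

```bash
python3 - <<'E'
from m import *
vision.capture("wrist");s=sensors.read_state();c=vision.calibration("wrist");im=vision.capture("wrist");cv2.imwrite("pics/w4.png",im)
print(s["time"],s["ee_pos"],s["finger_gap"],s["finger_force"],s["ft_force"])
q=proj(c,(.461,-.259,.023));p,b=blob(im,tuple(int(round(x)) for x in q),30,dark)
print(q,p,b,plane(c,*p,.023))
E
```

```text
9.5167 [ 0.46189926 -0.25779369  0.13929209] 0.06604124047515192 0.0 [-0.28229464  0.33959622 -1.07335547]
(np.float64(315.9976484621799), np.float64(236.32712715545736)) [317.40502793 237.24650838] [   9   11   46   44 1432] [ 0.46170517 -0.25774009  0.023     ]
```

View pics/w4.png

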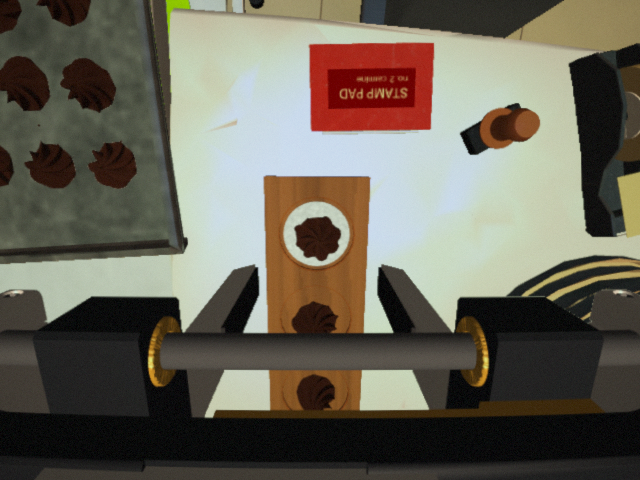

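The wrist view shows the chocolate upright at (317,237), centred on the liner. The neighbours at (315,320) and (316,390) are in their hollows, and the gripper is clear.

```bash
python3 -c "
from bench import r;print(r.job_done())"
```

```text
the job is handed in; nothing more can be done
None
```

The chocolate stands upright and let go in the empty hollow, about 1–2 mm from the liner's centre by the wrist camera, with both neighbours in their hollows; handed in at about 9.5 s, but no verdict was returned.

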